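Pin the print bed in its printing position

ROBOT

A 6-joint arm with a two-finger parallel gripper is mounted at the origin on a cart in front of the work surface, level with it; the furniture and walls round the work are solid. World frame = base frame: x ahead of the robot, y to its left, z up, the work surface at z = 0. Lengths are in m, angles in degrees, forces in N, time in s.
With the tool pointing down it reaches from about 0.225 to 0.875 m from the base axis. Payload 3.4 kg.
Tool frame: the origin (TCP) lies midway between the tips of the shut fingers; the grasp point (between the pads) lies 19 mm behind it (env.hold_point_z is the z of the grasp point in the tool frame, in m); z points along the fingers, y is the line along which they close (so a half turn about z gives the same grasp; the last joint's range is limited). The gripper opens to 85 mm and grips with 20 to 120 N. Pads are 22 mm wide; open, the fingers measure 114 mm over their backs; the gripper's body (76 mm by 85 mm) begins 54 mm behind the grasp point. The pads swing forward as they close: fully open they stand 13 mm farther back than shut.
Start: joints at [-78.151, 15.808, 86.224, -0, 77.962, -6.933], TCP at [0.185, -0.544, 0.231] pointing down, gripper open.
Joint ranges: [-165.64, 165.64], [-43.16, 119.46], [12.63, 154.43], [-67.54, 247.53], [6.08, 155.33], [-154.97, 154.97]. Speed limits (degrees/s): [147.25, 147.25, 180, 180, 180, 180].

INTERFACE

Orientations are given as a 3x3 rotation matrix whose columns are the frame's x, y, z axes.
In Python, from bench import sensors, imaging, order, env gives the robot as it stands.
- The arm moves only by the shell command python3 -m handwheel 'ROWS' [FORCE]. ROWS is JSON, a list of rows, each an object with "claw": the closure in counts, from 0 (fully open) to 255 (shut); "offset": the shift along the tool's x, y, z in m, a list of three; "turn": the turn, a rotation vector about the tool's x, y, z in degrees, a list of three. In form: [{"claw": claw, "offset": [x, y, z], "turn": [ax, ay, az]}, ...]. A call has 1 to 12 rows; each row is the pose to reach, as a shift and turn from the pose commanded when the call began, along the tool's axes at that moment; what a row does not reach only later rows make up. A row lasts 1/12 s, in which the tool goes at most 41.7 mm and 7.16 degrees, less where a joint would pass 70% of its speed; a pose out of reach is approached as far as the arm can. A call with a gripper value outside its range is refused whole. The fingers move at their own pace and stop on an object; FORCE is the grip in N (left out, the last holds). Time passes only in rows, so rows that repeat a pose let the fingers close. It gives the time, the measured TCP pose, the force, the opening and the grip force at its end, in the units of the state.
- sensors.observe(): the state, without advancing time (a new reading comes with each control period).
- imaging.camera(name): name is "side" or "top"; returns the picture (384x512x3 uint8, red, green, blue); there is no depth.
- imaging.camera_info(name): a dict with "camera_matrix" (3x3 intrinsics, pixels), "D" ([k1, k2, p1, p2, k3] as OpenCV has them; the pictures are not rectified), "R" (3x3) and "t" (3): a world point X has camera coordinates R X + t. Camera axes: x right, y down, z forward; pixel columns grow to the right and rows downward; lengths in m; the calibration is good to about 2 mm. A picture is of the moment at which its call begins. camera_info takes no time and is no camera call.
- order.close_job(): hands the job in; it is judged then, once.
The state is a dict: "time": time; "joints": joint angles; "qvel": joint speeds; "joint_torque": joint torques, N m; "tool_pos": TCP position; "orientation": TCP orientation; "ft_force": force on the tool from outside, world axes, zero at the start; "moment": the same for the moment, N m; "opening": opening from 0.0 (shut) to 1.0 (fully open); "grip_force": force on a finger pad.
Only numpy, scipy, OpenCV 4.12 (cv2) and the standard library are available. Lean on these libraries where they do the work, as an engineer would, in place of code of your own. Each camera call takes 0.05 s, during which the arm holds its last target. There are 200 camera calls.

TASK

Slide the print bed of the proofing jig along its runners until its locating hole is right under the ball-lock pin. Then press the pin's red thumb button and keep it pressed while the pin goes all the way down through the bed, and let go so that the button springs out and the pin stays locked there. Leave the other things on the table where they are.

Things in the scene. Friction and masses are not known exactly. Their poses are not given: they have to be found in the camera images.
- jig_base: Proofing jig, fixed: plywood board 160 x 280 x 12 mm, two aluminium runners along its y, and a blue arm (56 mm wide, 66 to 76 mm above the table) reaching forward from a rear post over the bed's rear strip; it guides the pin. Origin on the table under the board; z up, x away from the robot, y left along the runners, yawed up to 0.2 rad. A tall eyelet press stands to its left.
- pin_axis (a point): The pin's vertical axis, at the height of the bed's upper face (46 mm above the table): the place where the hole has to be. Fixed to the jig, 40 mm behind the jig's origin (+x of the jig). An orange pointer on the front of the arm is in line with it.
- print_bed (a joint): Position of the sliding bed along the jig's +y, m: 0 = hole exactly under the pin, 0.07 left stop, -0.03 right stop. Starts 30 to 60 mm left of 0: push it right, but it can go past; then push it back by the other cheek. About 2 N of friction, does not coast, stays where left. The pin's round end pulls the hole straight if 2 mm off; farther off, the pin stands on the bed.
- bed_hole (a point): Centre of the locating hole (17 mm wide, through the 10 mm bed plate, in a steel bushing plate) at the bed's upper face. The bed is grey, 117 x 140 mm, carries a wooden printing block, and has a short orange mark in line with the hole.
- cheek_left (a point): Middle of the outer face of the bed's left red end cheek, a wall to push the bed to the right by: 66 mm wide along the jig's x, 8 mm thick, top 24 mm above the bed plate. The point is 60 mm above the table, 10 mm below the top edge; the face looks to the jig's +y. Outside the bed the runners' tops are 35 mm above the table. The arm is 40 mm farther back.
- cheek_right (a point): The same on the right red end cheek; its outer face looks to the jig's -y.
- lock_pin (a joint): Downward travel of the pin, m: 0 up (starts at 0 to 0.003), 0.030 fully down, head on the arm. 14 mm steel pin, black head 60 mm across, 16 mm high; captive in the arm, about 6 N of friction, no return spring. Unless the button is in, two brass balls near its lower end stop it on the bed at 0.012; once they are under the bed and the button comes out, it is locked (0.026 to 0.030).
- thumb_button (a joint): How far the red thumb button is pressed into the pin's head, m: 0 = out, 0.007 = fully in (balls drawn in). Its spring takes 1 to 3.5 N, so a push straight down on the button first presses it in, then drives the pin; 7 to 10 N does it all. Springs out by itself when let go, unless the balls are still inside the hole.
- button_top (a point): Centre of the top of the red thumb button (26 mm across, standing 12 mm proud of the middle of the black head, on the pin's axis); about 134 mm above the table at the start. Pressing the button fully in and the pin fully down brings this point 37 mm lower than when the pin is up and the button out.
- water_jar_mid (a point): Clear glass water jar, 72 mm across, 80 mm high, a bystander; point at its middle.
- dye_pot_a_mid (a point): Low glass pot of pale dye, 82 mm across, 54 mm high, a bystander; point at its middle.
- tape_1_mid (a point): Roll of cream tape, 104 mm across, 25 mm high, a bystander; point at its middle.
- ink_brayer_mid (a point): Ink roller with red handle, 152 x 85 x 31 mm, a bystander; point at its middle.
- tube_1_mid (a point): Red and blue paint tube, 36 x 136 x 24 mm, a bystander; point at its middle.

How it is judged:
By the outcome, as a careful person would: the job done as asked, in the order asked, and still so for the second after the job is handed in, with the robot touching nothing.
It also fails if it takes over 40 s, if anything falls off the work surface, if the arm or the gripper's body presses on something with over 40 N, if the wrist force passes 120 N, or if a joint passes its speed limit or range.

## Working session

There is one attempt and no reset: what is moved stays moved. The work goes in short steps, Python scripts to look and compute and a shell command to move; the robot and the scene stay as the last step left them, time stands still between calls to the robot, and variables do not carry over. Pictures are saved under pics/ and viewed, at most 10 in all, crops included, and the job is handed in when it is done.

```bash
mkdir -p pics; python3 - <<'E'
from bench import sensors, imaging, env
import cv2
for n in("side","top"):
    im=imaging.camera(n); cv2.imwrite(f"pics/{n}0.png",im[...,::-1]); i=imaging.camera_info(n)
    print(n,i)
s=sensors.observe(); print(s); print(env.hold_point_z)
E
```

```text
side {'camera_matrix': array([[388.24907922,   0.        , 250.75695727],
       [  0.        , 388.24907922, 189.77214216],
       [  0.        ,   0.        ,   1.        ]]), 'D': array([0.01395712, 0.        , 0.        , 0.        , 0.        ]), 'R': array([[ 0.95631572, -0.29146926,  0.02249258],
       [-0.07961441, -0.33370252, -0.93931048],
       [ 0.28128596,  0.89648664, -0.34233012]]), 't': array([-0.51404986,  0.11345983,  1.43362156])}
top {'camera_matrix': array([[459.29148692,   0.        , 255.91410547],
       [  0.        , 459.29148692, 192.87786881],
       [  0.        ,   0.        ,   1.        ]]), 'D': array([-0.04474131,  0.        ,  0.        ,  0.        ,  0.        ]), 'R': array([[-0.01802976, -0.99983178,  0.00336869],
       [-0.97946059,  0.01698546, -0.20091901],
       [ 0.20082799, -0.00692202, -0.97960206]]), 't': array([-0.12943827,  0.51836998,  1.57517699])}
{'time': 0.1, 'joints': array([-7.81520402e+01,  1.58448221e+01,  8.62866455e+01, -4.78609691e-04,
        7.79631950e+01, -6.93211095e+00]), 'qvel': array([-0.04163394, -0.07529088, -0.07928192,  0.09019237, -0.02144307,
        0.05699894]), 'joint_torque': array([ 1.09724395e-03, -4.17700946e+01, -2.46404833e+01, -2.16784761e-04,
        5.81844521e-03, -1.81237265e-07]), 'tool_pos': array([ 0.18501591, -0.54393054,  0.23052721]), 'orientation': array([[ 9.46760767e-01,  3.21937773e-01, -3.47212231e-04],
       [ 3.21937904e-01, -9.46759408e-01,  1.61529823e-03],
       [ 1.91299070e-04, -1.64108177e-03, -9.99998635e-01]]), 'ft_force': array([ 0.00513445, -0.67932681,  0.11749293]), 'moment': array([-0.00175001, -0.05584181, -0.03896868]), 'grip_force': 0.0, 'opening': 1.0005327707231366}
-0.0187
```

View pics/side0.png

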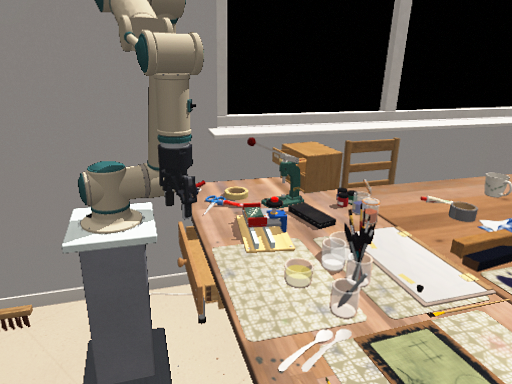

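View pics/top0.png

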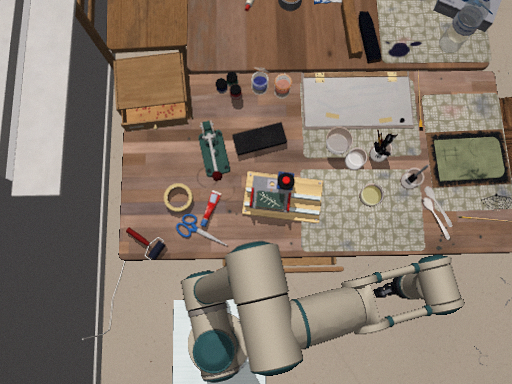

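The top view shows the jig at about (283,197), with the black pin head and red button at (286,180) and the bed left of centre. The eyelet press is at (213,150). Next I'll zoom in.

```bash
python3 - <<'E'
import cv2,numpy as np
a=cv2.imread("pics/top0.png")[155:235,200:340]; b=cv2.imread("pics/side0.png")[130:260,190:350]
a=cv2.resize(a,None,fx=5.6,fy=5.6,interpolation=cv2.INTER_CUBIC); cv2.imwrite("pics/topc.png",a)
b=cv2.resize(b,None,fx=4.5,fy=4.5,interpolation=cv2.INTER_CUBIC);cv2.imwrite("pics/sidec.png",b)
E
```

```text
(no output)
```

View pics/topc.png

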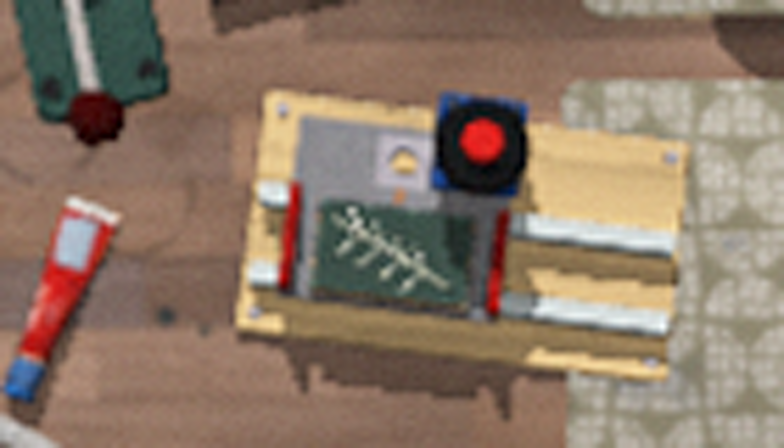

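View pics/sidec.png

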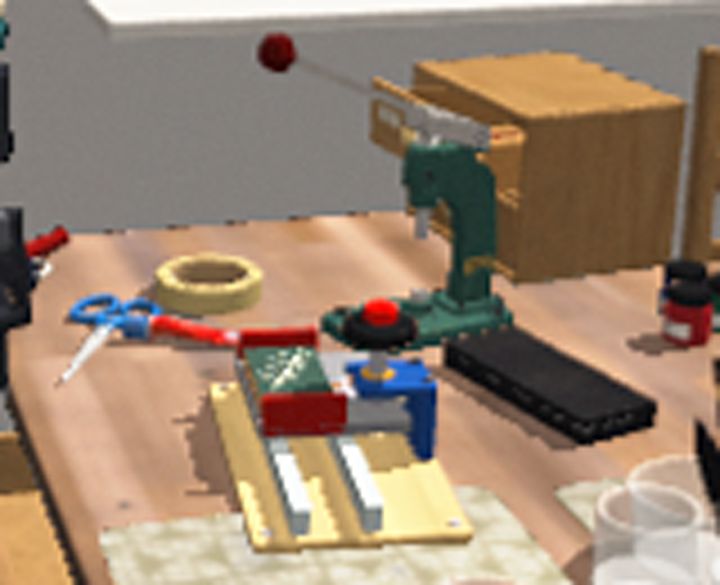

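The hole is at crop (403,160), the button at (483,140), the board corners at (270,93), (687,142), (667,377) and (240,332), and the left cheek near (290,235). The press lever's ball is at (97,115) in the top crop and (277,50) in the side crop.

```bash
cat > h.py <<'E'
import cv2,numpy as np
from bench import imaging,sensors
def ray(n,px):
    i=imaging.camera_info(n); u=cv2.undistortPoints(np.array([[px]],float),i["camera_matrix"],i["D"])[0,0]
    return -i["R"].T@i["t"], i["R"].T@np.r_[u,1]
def plane(n,px,z):
    c,d=ray(n,px); return c+d*(z-c[2])/d[2]
def tri(p1,p2):
    a,d=ray("top",p1); b,e=ray("side",p2)
    s=np.linalg.lstsq(np.c_[d,-e],b-a,rcond=None)[0]; return (a+s[0]*d+b+s[1]*e)/2, np.linalg.norm(a+s[0]*d-b-s[1]*e)
def red(im,box,mn=160):
    x0,y0,x1,y1=box; c=im[y0:y1,x0:x1].astype(int)
    m=(c[...,0]>mn)&(c[...,1]<70)&(c[...,2]<70); v,u=np.nonzero(m); return np.array([u.mean()+x0,v.mean()+y0]),m.sum()
E
python3 - <<'E'
from h import *
np.set_printoptions(precision=4,suppress=True)
T=lambda u,v:((u-2.3)/5.6+200,(v-2.3)/5.6+155); S=lambda u,v:((u-1.75)/4.5+190,(v-1.75)/4.5+130)
t=cv2.imread("pics/top0.png")[...,::-1]; s=cv2.imread("pics/side0.png")[...,::-1]
bt,n=red(t,(278,172,296,190)); bs,m=red(s,(268,194,282,205)); print(bt,n,bs,m)
print("button tri",tri(bt,bs),"plane",plane("top",bt,.131))
c=np.array([plane("top",T(*p),.012) for p in[(270,93),(687,142),(667,377),(240,332)]]); print(c)
o=c.mean(0); yl=c[0]-c[1]+c[3]-c[2]; xl=c[0]-c[3]+c[1]-c[2]
print("origin",o,"yaw",np.degrees(np.arctan2(-yl[0],yl[1])),np.degrees(np.arctan2(xl[1],xl[0])))
yaw=np.arctan2(-yl[0],yl[1]); R=np.array([[np.cos(yaw),-np.sin(yaw)],[np.sin(yaw),np.cos(yaw)]])
h=plane("top",T(403,160),.046); mk=plane("top",T(400,196),.046)
pin=plane("top",bt,.131)
print("hole",h,"pin",pin,"pin from o",o[:2]+R@[.04,0],"hole-pin in jig",R.T@(h-pin)[:2],"mark",R.T@(mk-pin)[:2])
for nm,p in dict(a=(295,185),b=(282,287)).items():
    q=plane("top",T(*p),.070); print("cheek",q,R.T@(q-pin)[:2])
print("ball",tri(T(97,115),S(277,50)))
# start tool
E
```

```text
[285.7568 179.4324] 37 [274.3158 198.1579] 19
button tri (array([ 0.5453, -0.2403,  0.1294]), np.float64(0.000311798371466945)) plane [ 0.5448 -0.2401  0.131 ]
[[ 0.6061 -0.1106  0.012 ]
 [ 0.5685 -0.3827  0.012 ]
 [ 0.414  -0.3626  0.012 ]
 [ 0.448  -0.089   0.012 ]]
origin [ 0.5091 -0.2362  0.012 ] yaw -7.485688450343712 -7.599050078482083
hole [ 0.5519 -0.1952  0.046 ] pin [ 0.5448 -0.2401  0.131 ] pin from o [ 0.5488 -0.2414] hole-pin in jig [0.0012 0.0455] mark [-0.0224  0.0449]
cheek [ 0.5315 -0.126   0.07  ] [-0.028   0.1114]
cheek [ 0.4667 -0.1168  0.07  ] [-0.0935  0.1121]
ball (array([ 0.5269, -0.0185,  0.2803]), np.float64(3.2306861832622634e-05))
```

```bash
python3 -m handwheel '[{"claw":255,"offset":[0.035,-0.026,0],"turn":[0,0,-5]},{"claw":255,"offset":[0.07,-0.052,0],"turn":[0,0,-10]},{"claw":255,"offset":[0.1,-0.076,0],"turn":[0,0,-15]},{"claw":255,"offset":[0.13,-0.1,0],"turn":[0,0,-20]},{"claw":255,"offset":[0.16,-0.122,0],"turn":[0,0,-25]},{"claw":255,"offset":[0.19,-0.145,0],"turn":[0,0,-30]},{"claw":255,"offset":[0.22,-0.168,0],"turn":[0,0,-35]},{"claw":255,"offset":[0.25,-0.19,0],"turn":[0,0,-40]},{"claw":255,"offset":[0.28,-0.21,0],"turn":[0,0,-46]},{"claw":255,"offset":[0.31,-0.235,0],"turn":[0,0,-52]},{"claw":255,"offset":[0.34,-0.257,0],"turn":[0,0,-58]},{"claw":255,"offset":[0.37,-0.28,0],"turn":[0,0,-63.7]}]'; cat > st.py <<'E'
from h import *
np.set_printoptions(precision=4,suppress=True)
s=sensors.observe(); R=np.array(s["orientation"]); p=np.array(s["tool_pos"])
print(s["time"],p,s["ft_force"],s["joints"]); print(R)
import sys
if len(sys.argv)>3: print("offset",R.T@(np.array(list(map(float,sys.argv[1:4])))-p))
E
python3 st.py 0.4915 -0.094 0.230
```

```text
time: 1.1
tool_pos: [0.4458, -0.1584, 0.2311]
orientation: [[0.126, 0.992, -0.0], [0.992, -0.126, -0.0], [-0.0, -0.0, -1.0]]
ft_force: [0.5, -0.8, 0.1]
opening: 0.0
grip_force: 0.0
1.1 [ 0.4458 -0.1584  0.2311] [ 0.4607 -0.786   0.0801] [-27.9921   6.9736  97.8665  -0.0115  75.1715 -20.7606]
[[ 0.1258  0.9921 -0.0003]
 [ 0.9921 -0.1258 -0.0001]
 [-0.0001 -0.0003 -1.    ]]
offset [0.0697 0.0373 0.0011]
```

```bash
python3 -m handwheel '[{"claw":255,"offset":[0.035,0.019,0],"turn":[0,0,0]},{"claw":255,"offset":[0.069,0.037,0],"turn":[0,0,0]},{"claw":255,"offset":[0.069,0.037,0],"turn":[0,0,0]},{"claw":255,"offset":[0.069,0.037,0.03],"turn":[0,0,0]},{"claw":255,"offset":[0.069,0.037,0.06],"turn":[0,0,0]},{"claw":255,"offset":[0.069,0.037,0.06],"turn":[0,0,0]},{"claw":255,"offset":[0.069,0.037,0.06],"turn":[0,0,0]}]'; python3 - <<'E'
from h import *
a=imaging.camera("top")[135:235,190:330,::-1]; b=imaging.camera("side")[100:230,180:320,::-1]
a=cv2.resize(a,(560,400),interpolation=2);b=cv2.resize(b,(431,400),interpolation=2)[:, :230]
cv2.imwrite("pics/c1.png",np.hstack([a,b]))
E
python3 st.py 0.4915 -0.094 0.05
```

```text
time: 1.68
tool_pos: [0.4895, -0.0964, 0.1701]
orientation: [[0.131, 0.991, -0.004], [0.991, -0.131, 0.001], [0.001, -0.004, -1.0]]
ft_force: [0.2, -0.9, 0.2]
opening: -0.001
grip_force: 0.0
1.7833 [ 0.4918 -0.0973  0.1725] [-0.1447 -0.3514  1.1387] [-19.1483  11.8483 100.5099  -0.0089  67.5295 -11.5929]
[[ 0.1314  0.9913  0.0018]
 [ 0.9913 -0.1314 -0.0008]
 [-0.0005  0.0019 -1.    ]]
offset [ 0.0033 -0.0009  0.1225]
```

View pics/c1.png

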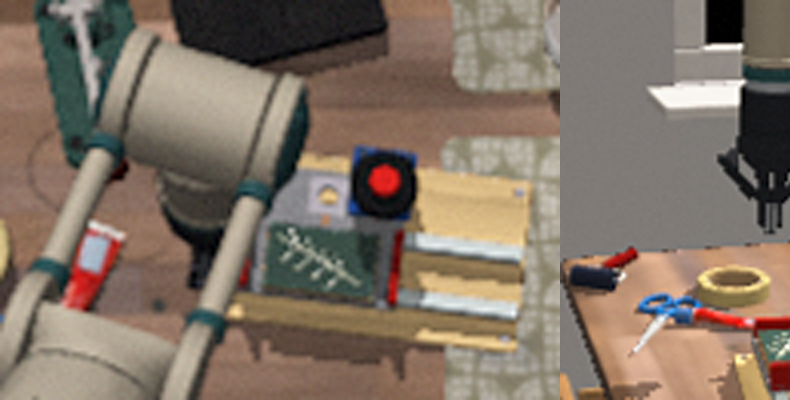

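The closed fingers are left of the cheek at crop (200,270), clear of the lever ball, and the wrist housing is far above it. I'll descend.

```bash
python3 -m handwheel '[{"claw":255,"offset":[0.003,0,0.03],"turn":[0,0,0]},{"claw":255,"offset":[0.003,0,0.06],"turn":[0,0,0]},{"claw":255,"offset":[0.003,0,0.09],"turn":[0,0,0]},{"claw":255,"offset":[0.003,0,0.115],"turn":[0,0,0]},{"claw":255,"offset":[0.003,0,0.115],"turn":[0,0,0]},{"claw":255,"offset":[0.003,0,0.115],"turn":[0,0,0]}]'; python3 -m handwheel '[{"claw":255,"offset":[-0.006,0,0],"turn":[0,0,0]},{"claw":255,"offset":[-0.012,0,0],"turn":[0,0,0]},{"claw":255,"offset":[-0.018,0,0],"turn":[0,0,0]},{"claw":255,"offset":[-0.024,0,0],"turn":[0,0,0]},{"claw":255,"offset":[-0.03,0,0],"turn":[0,0,0]},{"claw":255,"offset":[-0.036,0,0],"turn":[0,0,0]},{"claw":255,"offset":[-0.042,0,0],"turn":[0,0,0]},{"claw":255,"offset":[-0.042,0,0],"turn":[0,0,0]},{"claw":255,"offset":[-0.042,0,0],"turn":[0,0,0]}]'; python3 - <<'E'
from h import *
a=imaging.camera("top"); cv2.imwrite("pics/t2f.png",a[...,::-1])
cv2.imwrite("pics/t2.png",cv2.resize(a[155:235,220:340,::-1],(780,520),interpolation=2))
E
python3 st.py
```

```text
time: 2.28
tool_pos: [0.4919, -0.0942, 0.057]
orientation: [[0.131, 0.991, 0.0], [0.991, -0.131, -0.0], [-0.0, 0.0, -1.0]]
ft_force: [1.4, 0.2, 0.0]
opening: -0.005
grip_force: 0.0
time: 3.03
tool_pos: [0.4853, -0.1361, 0.056]
orientation: [[0.131, 0.991, -0.001], [0.991, -0.131, -0.001], [-0.001, -0.001, -1.0]]
ft_force: [-0.7, 0.4, 0.2]
opening: -0.0
grip_force: 0.0
3.0833 [ 0.4853 -0.1358  0.056 ] [-0.5534 -0.3402 -0.9085] [-23.5104  19.3519 109.35    -0.0603  51.3497 -15.945 ]
[[ 0.131   0.9914 -0.0012]
 [ 0.9914 -0.131  -0.0004]
 [-0.0005 -0.0011 -1.    ]]
```

View pics/t2.png

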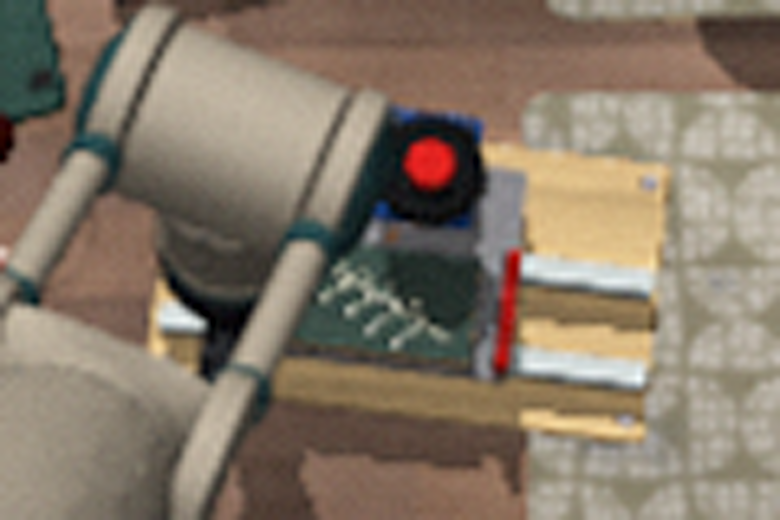

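The right cheek is at crop (510,310), so the bed has moved about 20 mm right. The orange mark is visible at (390,236), just left of the head. Now I'll measure it.

```bash
cat > bed.py <<'E'
from h import *
np.set_printoptions(precision=4,suppress=True)
yaw=np.radians(-7.5); R=np.array([[np.cos(yaw),-np.sin(yaw)],[np.sin(yaw),np.cos(yaw)]]); P=np.array([.5448,-.2401])
J=lambda px,z: R.T@(plane("top",px,z)[:2]-P)
def cheek(im,side="r"):
    # outer edge by row, half-max of redness
    c=cv2.GaussianBlur(im,(1,1),0).astype(float); red=np.clip(c[...,0]-np.maximum(c[...,1],c[...,2]),0,None)
    res=[]
    x0,x1=(279,316) if side=="r" else (244,262)
    for v in range(189,211):
        r=red[v,x0:x1].copy()
        if r.max()<60: continue
        k=r.argmax(); lo=max(k-4,0); w=r[lo:k+5]; u=(np.arange(lo,lo+len(w))*w).sum()/w.sum()+x0
        res.append((J((u,v),.07),w.sum()))
    q=np.array([a for a,_ in res]); return q
def mark(im,box):
    x0,y0,x1,y1=box; h=cv2.cvtColor(im,cv2.COLOR_RGB2HSV)[y0:y1,x0:x1].astype(int)
    m=(h[...,0]>4)&(h[...,0]<22)&(h[...,1]>90)&(h[...,2]>90); v,u=np.nonzero(m)
    return [(a+x0,b+y0) for a,b in zip(u,v)], J((u.mean()+x0,v.mean()+y0),.046) if len(u) else None
E
python3 - <<'E'
from bed import *
a=cv2.imread("pics/top0.png")[...,::-1].copy(); b=cv2.imread("pics/t2f.png")[...,::-1].copy()
for n,i,s in(("0r",a,"r"),("0l",a,"l"),("2r",b,"r")):
    q=cheek(i,s); print(n,len(q),np.median(q[:,1]),q[:,1].std(),q[:,0].min(),q[:,0].max())
print(mark(a,(267,187,275,194))); print(mark(b,(276,187,284,194)))
print(red(b,(278,172,296,190)))
E
```

```text
0r 18 -0.021014778598047745 0.0013125007756126564 -0.09328088891428625 -0.03235507713834714
0l 17 0.1121865824601195 0.0010952226918675553 -0.09046159288806732 -0.03298246855215183
2r 18 -0.05367556987704113 0.0013125646156918601 -0.08968254987682422 -0.02824196709800965
([(np.int64(271), np.int64(189)), (np.int64(271), np.int64(190))], array([-0.0221,  0.045 ]))
([(np.int64(280), np.int64(190)), (np.int64(280), np.int64(191))], array([-0.0221,  0.0127]))
(array([285.7568, 179.4324]), np.int64(37))
```

```bash
python3 -m handwheel '[{"claw":255,"offset":[-0.005,0,0],"turn":[0,0,0]},{"claw":255,"offset":[-0.010,0,0],"turn":[0,0,0]},{"claw":255,"offset":[-0.0125,0,0],"turn":[0,0,0]},{"claw":255,"offset":[-0.0125,0,0],"turn":[0,0,0]},{"claw":255,"offset":[-0.0125,0,0],"turn":[0,0,0]}]';python3 -m handwheel '[{"claw":255,"offset":[0.01,0,0],"turn":[0,0,0]},{"claw":255,"offset":[0.02,0,0],"turn":[0,0,0]},{"claw":255,"offset":[0.02,0,-0.04],"turn":[0,0,0]},{"claw":255,"offset":[0.02,-0.02,-0.08],"turn":[0,0,0]},{"claw":255,"offset":[0.02,-0.06,-0.12],"turn":[0,0,0]},{"claw":255,"offset":[0.02,-0.1,-0.12],"turn":[0,0,0]},{"claw":255,"offset":[0.02,-0.1,-0.12],"turn":[0,0,0]},{"claw":255,"offset":[0.02,-0.1,-0.12],"turn":[0,0,0]}]'; python3 - <<'E'
from bed import *
b=imaging.camera("top"); cv2.imwrite("pics/t3f.png",b[...,::-1])
cv2.imwrite("pics/t3.png",cv2.resize(b[155:235,220:340,::-1],(780,520),interpolation=2))
for s in "r":
    q=cheek(b,s); print(s,len(q),np.median(q[:,1]),q[:,1].std())
print(mark(b,(276,187,292,196)))
E
python3 st.py
```

```text
time: 3.5
tool_pos: [0.4843, -0.1482, 0.0562]
orientation: [[0.131, 0.991, 0.0], [0.991, -0.131, -0.001], [-0.001, 0.0, -1.0]]
ft_force: [-0.2, 0.3, -0.1]
opening: -0.006
grip_force: 0.0
time: 4.17
tool_pos: [0.385, -0.1131, 0.1773]
orientation: [[0.131, 0.991, 0.0], [0.991, -0.131, -0.0], [-0.0, 0.0, -1.0]]
ft_force: [-0.7, -0.2, -0.5]
opening: 0.001
grip_force: 0.0
r 17 -0.06454811107755087 0.0010797242429112807
([(np.int64(283), np.int64(190)), (np.int64(283), np.int64(191))], array([-0.0209,  0.0021]))
4.2167 [ 0.3871 -0.1139  0.1769] [ 1.0405  0.0703 -0.3769] [-26.3077   3.1977 110.4365   0.0077  66.241  -18.8011]
[[ 0.1307  0.9914  0.002 ]
 [ 0.9914 -0.1307 -0.0009]
 [-0.0006  0.0021 -1.    ]]
```

View pics/t3.png

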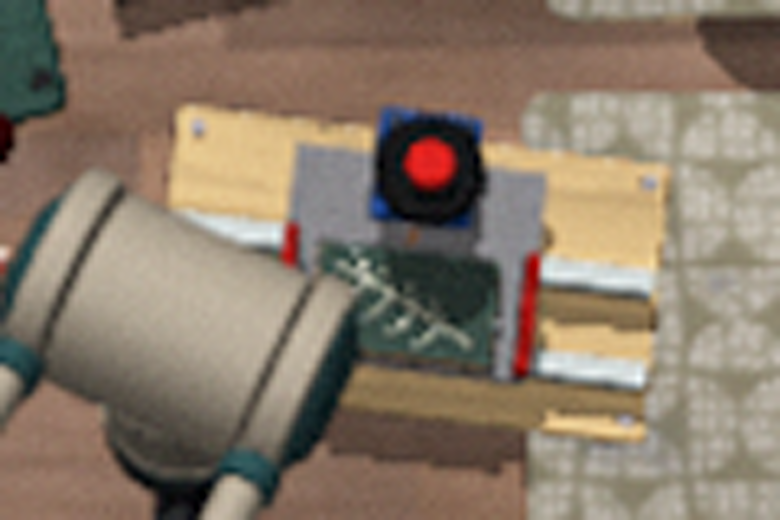

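The bed is nearly under the pin. The mark is at crop (412,237), just left of the button's line, and the right cheek is at (527,315). I'll check the residual with several edges.

```bash
python3 - <<'E'
from bed import *
I={n:cv2.imread(f"pics/{f}.png")[...,::-1].copy() for n,f in((0,"top0"),(2,"t2f"),(3,"t3f"))}
for n,im in I.items():
    q=cheek(im); m=(q[:,0]>-.085)&(q[:,0]<-.035); print(n,"cheek mean",q[m,1].mean(),m.sum())
# weighted mark centroid (orange-ness against grey), 5x5 around peak
for n,c in((0,(271,190)),(2,(280,190)),(3,(283,190))):
    w=I[n].astype(float); w=np.clip(w[...,0]-w[...,2]-25,0,None)[c[1]-1:c[1]+3,c[0]-2:c[0]+4]
    v,u=np.mgrid[c[1]-1:c[1]+3,c[0]-2:c[0]+4]; print(n,w.astype(int).tolist(),J(((u*w).sum()/w.sum(),(v*w).sum()/w.sum()),.046))
# left/right cheek of bed in pic 3 : rows 189..195
w=I[3].astype(float); rr=np.clip(w[...,0]-np.maximum(w[...,1],w[...,2])-20,0,None)
for v in range(189,197):
    print(v,rr[v,258:270].astype(int), rr[v+6,296:308].astype(int))
E
```

```text
0 cheek mean -0.021386954248976037 14
2 cheek mean -0.053412329216557045 14
3 cheek mean -0.06438507362288802 14
0 [[0, 8, 56, 10, 0, 0], [0, 28, 62, 2, 0, 0], [0, 3, 5, 0, 0, 0], [0, 0, 0, 0, 0, 0]] [-0.0226  0.0455]
2 [[0, 0, 0, 0, 0, 0], [0, 0, 12, 0, 0, 0], [0, 7, 30, 0, 0, 0], [0, 0, 0, 0, 0, 0]] [-0.0231  0.0131]
3 [[0, 0, 0, 0, 0, 0], [0, 0, 12, 0, 0, 0], [0, 0, 32, 2, 0, 0], [0, 0, 6, 0, 0, 0]] [-0.0222  0.0018]
189 [ 0  0  0  0  0  3 50 37  0  0  0  0] [  0   0   0   0   0  97 143   0   0   0   0   0]
190 [ 0  0  0  0  0  0 97 88  0  0  0  0] [  0   0   0   0   0 110 117   0   0   0   0   0]
191 [  0   0   0   0   0  10 108  71   0   0   0   0] [  0   0   0   0   2 111  95   0   0   0   0   0]
192 [  0   0   0   0   0  19 115  67   0   0   0   0] [  0   0   0   0  27 111  90   0   0   0   0   0]
193 [  0   0   0   0   0  58 132  64   0   0   0   0] [  0   0   0   0  42 117  71   3   0   0   0   0]
194 [  0   0   0   0   0  77 142  53   0   0   0   0] [  0   0   0   0  63 132  59   3   1   5   4   2]
195 [ 0  0  0  0  0 28 91 40  0  0  0  0] [  0   0   0   0  85 136  56   2   3   2   4   5]
196 [ 0  0  0  0  0  0 15  5  0  0  0  0] [  0   0   0   0  94 136  50   0   0   1   4   6]
```

Mark and cheek agree on about 1.8 mm still to go, so I'll nudge the bed by that much.

```bash
python3 -m handwheel '[{"claw":255,"offset":[0,0.04,0],"turn":[0,0,0]},{"claw":255,"offset":[0,0.08,0.04],"turn":[0,0,0]},{"claw":255,"offset":[0,0.1,0.08],"turn":[0,0,0]},{"claw":255,"offset":[0,0.1,0.12],"turn":[0,0,0]},{"claw":255,"offset":[0,0.1,0.12],"turn":[0,0,0]},{"claw":255,"offset":[-0.01,0.1,0.12],"turn":[0,0,0]},{"claw":255,"offset":[-0.018,0.1,0.12],"turn":[0,0,0]},{"claw":255,"offset":[-0.0218,0.1,0.12],"turn":[0,0,0]},{"claw":255,"offset":[-0.0218,0.1,0.12],"turn":[0,0,0]},{"claw":255,"offset":[-0.0218,0.1,0.12],"turn":[0,0,0]}]'; python3 st.py; python3 -m handwheel '[{"claw":255,"offset":[0.01,0,0],"turn":[0,0,0]},{"claw":255,"offset":[0.02,0,0],"turn":[0,0,0]},{"claw":255,"offset":[0.02,0,-0.04],"turn":[0,0,0]},{"claw":255,"offset":[0.02,-0.02,-0.08],"turn":[0,0,0]},{"claw":255,"offset":[0.02,-0.06,-0.12],"turn":[0,0,0]},{"claw":255,"offset":[0.02,-0.1,-0.12],"turn":[0,0,0]},{"claw":255,"offset":[0.02,-0.1,-0.12],"turn":[0,0,0]},{"claw":255,"offset":[0.02,-0.1,-0.12],"turn":[0,0,0]}]'; python3 - <<'E'
from bed import *
b=imaging.camera("top"); cv2.imwrite("pics/t4f.png",b[...,::-1])
q=cheek(b); m=(q[:,0]>-.085)&(q[:,0]<-.035); print(q[m,1].mean(),np.median(q[:,1]))
w=b.astype(float); w=np.clip(w[...,0]-w[...,2]-25,0,None)[189:193,280:288]; v,u=np.mgrid[189:193,280:288]
print(w.astype(int),J(((u*w).sum()/w.sum(),(v*w).sum()/w.sum()),.046))
E
python3 st.py 0.5448 -0.2401 0.17
```

```text
time: 5.05
tool_pos: [0.485, -0.1506, 0.0578]
orientation: [[0.132, 0.991, 0.003], [0.991, -0.132, -0.002], [-0.001, 0.003, -1.0]]
ft_force: [-0.2, 0.6, 0.5]
opening: -0.003
grip_force: 0.0
5.05 [ 0.485  -0.1506  0.0578] [-0.1718  0.6494  0.4961] [-25.095   19.372  108.9557  -0.0149  51.4659 -17.5083]
[[ 0.1319  0.9913  0.0032]
 [ 0.9913 -0.1319 -0.0017]
 [-0.0013  0.0034 -1.    ]]
time: 5.72
tool_pos: [0.3845, -0.1147, 0.1776]
orientation: [[0.131, 0.991, 0.001], [0.991, -0.131, -0.0], [-0.0, 0.001, -1.0]]
ft_force: [1.1, 0.5, 0.1]
opening: -0.002
grip_force: 0.0
-0.0671450397701539 -0.06750909913387448
[[ 0  0  0  0  0  0  0  0]
 [ 0  0  0  0 12  0  0  0]
 [ 0  0  0  6 28  0  0  0]
 [ 0  0  0  1 16  0  0  0]] [-0.0226 -0.0013]
5.7667 [ 0.3867 -0.1155  0.1771] [ 0.0728 -0.116   0.929 ] [-26.5477   3.1754 110.4172   0.0206  66.2606 -19.043 ]
[[ 0.1308  0.9914  0.0024]
 [ 0.9914 -0.1308 -0.0009]
 [-0.0005  0.0025 -1.    ]]
offset [-0.1029  0.173   0.0076]
```

```bash
python3 -m handwheel '[{"claw":255,"offset":[-0.02,0.035,0],"turn":[0,0,0]},{"claw":255,"offset":[-0.04,0.07,0],"turn":[0,0,0]},{"claw":255,"offset":[-0.06,0.105,0],"turn":[0,0,0]},{"claw":255,"offset":[-0.08,0.14,0],"turn":[0,0,0]},{"claw":255,"offset":[-0.103,0.173,0],"turn":[0,0,0]},{"claw":255,"offset":[-0.103,0.173,0],"turn":[0,0,0]},{"claw":255,"offset":[-0.103,0.173,0.02],"turn":[0,0,0]},{"claw":255,"offset":[-0.103,0.173,0.03],"turn":[0,0,0]},{"claw":255,"offset":[-0.103,0.173,0.03],"turn":[0,0,0]}]'; python3 st.py 0.5448 -0.2401 0.125
```

```text
time: 6.52
tool_pos: [0.5443, -0.2398, 0.1424]
orientation: [[0.13, 0.991, -0.006], [0.991, -0.13, 0.004], [0.003, -0.006, -1.0]]
ft_force: [0.2, -0.1, -0.9]
opening: 0.003
grip_force: 0.0
6.5167 [ 0.5443 -0.2398  0.1424] [ 0.2038 -0.0808 -0.8954] [-30.4856  21.1765  91.3474   0.0121  67.8775 -22.9947]
[[ 0.1305  0.9914 -0.0059]
 [ 0.9914 -0.1304  0.0037]
 [ 0.0029 -0.0064 -1.    ]]
offset [-0.0002  0.0006  0.0174]
```

```bash
python3 -m handwheel '[{"claw":255,"offset":[0,0,0.003],"turn":[0,0,0]},{"claw":255,"offset":[0,0,0.006],"turn":[0,0,0]},{"claw":255,"offset":[0,0,0.009],"turn":[0,0,0]},{"claw":255,"offset":[0,0,0.012],"turn":[0,0,0]},{"claw":255,"offset":[0,0,0.015],"turn":[0,0,0]},{"claw":255,"offset":[0,0,0.018],"turn":[0,0,0]},{"claw":255,"offset":[0,0,0.021],"turn":[0,0,0]}]'
```

```text
time: 7.1
tool_pos: [0.5458, -0.2413, 0.1258]
orientation: [[0.131, 0.991, 0.001], [0.991, -0.131, -0.001], [-0.0, 0.001, -1.0]]
ft_force: [0.5, 0.8, 4.3]
opening: -0.001
grip_force: 2.3
```

```bash
python3 -m handwheel '[{"claw":255,"offset":[0,0,0.003],"turn":[0,0,0]},{"claw":255,"offset":[0,0,0.006],"turn":[0,0,0]},{"claw":255,"offset":[0,0,0.006],"turn":[0,0,0]}]'
```

```text
time: 7.35
tool_pos: [0.5457, -0.2413, 0.1191]
orientation: [[0.131, 0.991, 0.001], [0.991, -0.131, -0.0], [-0.0, 0.001, -1.0]]
ft_force: [1.4, 0.7, 1.7]
opening: -0.001
grip_force: 1.5
```

```bash
python3 -m handwheel '[{"claw":255,"offset":[0,0,0.003],"turn":[0,0,0]},{"claw":255,"offset":[0,0,0.006],"turn":[0,0,0]},{"claw":255,"offset":[0,0,0.009],"turn":[0,0,0]}]'; python3 st.py
```

```text
time: 7.6
tool_pos: [0.5458, -0.2413, 0.1102]
orientation: [[0.131, 0.991, 0.001], [0.991, -0.131, -0.0], [-0.0, 0.001, -1.0]]
ft_force: [0.4, 0.1, 3.9]
opening: -0.0
grip_force: 2.3
7.6 [ 0.5458 -0.2413  0.1102] [0.363  0.0594 3.9161] [-30.539   22.7197  93.9365   0.0078  63.3067 -23.021 ]
[[ 0.1309  0.9914  0.0006]
 [ 0.9914 -0.1309 -0.0002]
 [-0.0001  0.0006 -1.    ]]
```

```bash
python3 -m handwheel '[{"claw":255,"offset":[0,0,0.003],"turn":[0,0,0]},{"claw":255,"offset":[0,0,0.006],"turn":[0,0,0]},{"claw":255,"offset":[0,0,0.009],"turn":[0,0,0]},{"claw":255,"offset":[0,0,0.011],"turn":[0,0,0]},{"claw":255,"offset":[0,0,0.011],"turn":[0,0,0]}]'; python3 -m handwheel '[{"claw":255,"offset":[0,0,0.001],"turn":[0,0,0]},{"claw":255,"offset":[0,0,0.002],"turn":[0,0,0]},{"claw":255,"offset":[0,0,0.002],"turn":[0,0,0]}]'
```

```text
time: 8.02
tool_pos: [0.5457, -0.2414, 0.0987]
orientation: [[0.131, 0.991, 0.0], [0.991, -0.131, 0.0], [0.0, 0.0, -1.0]]
ft_force: [0.6, 0.5, 2.7]
opening: 0.006
grip_force: 1.5
time: 8.27
tool_pos: [0.5457, -0.2414, 0.0972]
orientation: [[0.131, 0.991, 0.0], [0.991, -0.131, -0.0], [-0.0, 0.0, -1.0]]
ft_force: [2.2, 0.9, 2.7]
opening: 0.004
grip_force: 1.5
```

```bash
python3 -m handwheel '[{"claw":255,"offset":[0,0,0.001],"turn":[0,0,0]},{"claw":255,"offset":[0,0,0.002],"turn":[0,0,0]},{"claw":255,"offset":[0,0,0.002],"turn":[0,0,0]}]'; 
```

```text
time: 8.52
tool_pos: [0.5458, -0.2414, 0.0969]
orientation: [[0.131, 0.991, 0.001], [0.991, -0.131, -0.001], [-0.0, 0.001, -1.0]]
ft_force: [0.1, 2.5, 10.8]
opening: 0.003
grip_force: 5.4
```

The force jumped to 10.8 N and travel stopped at z = 0.097, so the pin is fully down. I'll release straight up and look.

```bash
python3 -m handwheel '[{"claw":255,"offset":[0,0,-0.005],"turn":[0,0,0]},{"claw":255,"offset":[0,0,-0.015],"turn":[0,0,0]},{"claw":255,"offset":[0,0,-0.04],"turn":[0,0,0]},{"claw":255,"offset":[0,0,-0.08],"turn":[0,0,0]},{"claw":255,"offset":[0,-0.04,-0.11],"turn":[0,0,0]},{"claw":255,"offset":[0.02,-0.075,-0.11],"turn":[0,0,0]},{"claw":255,"offset":[0.04,-0.11,-0.11],"turn":[0,0,0]},{"claw":255,"offset":[0.06,-0.14,-0.11],"turn":[0,0,0]},{"claw":255,"offset":[0.08,-0.17,-0.11],"turn":[0,0,0]},{"claw":255,"offset":[0.08,-0.17,-0.11],"turn":[0,0,0]},{"claw":255,"offset":[0.08,-0.17,-0.11],"turn":[0,0,0]}]'; python3 - <<'E'
from bed import *
t=imaging.camera("top"); s=imaging.camera("side")
bt,n=red(t,(278,172,296,192)); bs,m=red(s,(266,196,284,216)); print(bt,n,bs,m,tri(bt,bs))
q=cheek(t); m=(q[:,0]>-.085)&(q[:,0]<-.035); print(q[m,1].mean())
a=cv2.resize(t[145:245,220:320,::-1],(400,400),interpolation=2);b=cv2.resize(s[170:270,220:320,::-1],(400,400),interpolation=2)
cv2.imwrite("pics/e.png",np.hstack([a,b]))
E
```

```text
time: 9.43
tool_pos: [0.3853, -0.1386, 0.2054]
orientation: [[0.13, 0.992, -0.001], [0.992, -0.13, -0.0], [-0.0, -0.001, -1.0]]
ft_force: [1.1, -0.7, 0.0]
opening: -0.002
grip_force: 0.0
[285.1389 181.3889] 36 [273.9524 205.8095] 21 (array([ 0.5452, -0.2401,  0.101 ]), np.float64(0.0006061711648851863))
-0.06722999795129896
```

View pics/e.png

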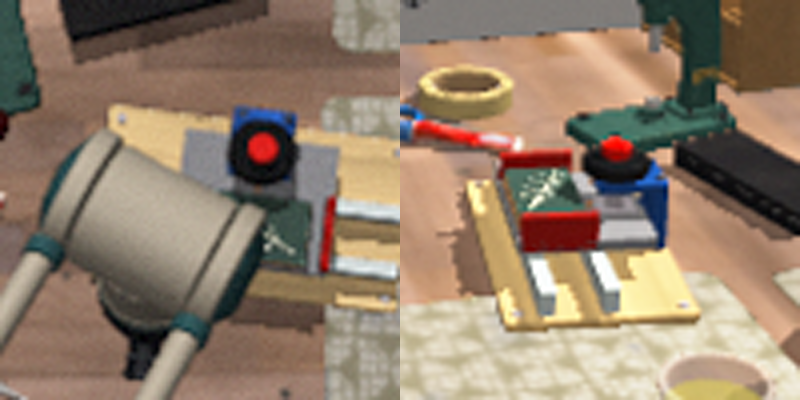

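The head now sits on the blue arm, at (618,160) in the side view. The red button stands out again, 28 mm lower than at the start, so the pin is down and locked.

```bash
python3 -c "
from bench import order; print(order.close_job())"
```

```text
the job is handed in; nothing more can be done
None
```

The bed's hole is under the pin, the pin is fully down with its button sprung out, nothing else was touched, and the job was handed in at about 9.5 s; no verdict came back.

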